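# Change the forming roll on a came bender and fit its tab washer

## Robot

A 6-joint arm with a two-finger parallel gripper is mounted at the origin on the work surface; the furniture and walls round the work are solid. World frame = base frame: x ahead of the robot, y to its left, z up, the work surface at z = 0. Lengths are in mm, angles in rad, forces in N, time in s.
With the tool pointing down it reaches from about 275 to 750 mm from the base axis. Payload 10.2 kg.
Tool frame: the origin (TCP) lies at the very end of the fingers, on their centre line; the grasp point (between the pads) lies 19 mm behind it; z points along the fingers, y is the line along which they close (so a half turn about z gives the same grasp; the last joint's range is limited). The gripper opens to 88 mm and grips with 3 to 60 N. Pads are 18 mm wide; open, the fingers measure 123 mm over their backs; the gripper's body (75 mm by 187 mm) begins 45 mm behind the grasp point.
Start: joints at [0.944, 0.313, 1.498, -0, 1.331, -0.223], TCP at [206.294, 482.778, 238.72] pointing down, gripper open.
Joint ranges: [-2.94, 2.94], [-0.97, 2.17], [0.19, 2.56], [-1.23, 4.37], [0.02, 3.11], [-2.88, 2.88]. Speed limits (rad/s): [2.39, 2.39, 3.01, 3.14, 3.14, 3.14].

## Interface

Orientations are given as a unit quaternion [x, y, z, w].
In Python, from workcell import sensors, viewer, ticket gives the robot as it stands.
- The arm moves only by the shell command python3 -m jog 'ROWS'. ROWS is JSON, a list of rows, each an object with "turn": the turn, a rotation vector about the tool's x, y, z in rad, a list of three; "linear": the shift along the tool's x, y, z in m, a list of three; "gripper": the finger opening in m, from 0 to 0.0881. In form: [{"turn": [ax, ay, az], "linear": [dx, dy, dz], "gripper": gripper}, ...]. A call has 1 to 10 rows; each row shifts and turns the commanded pose from where the row before left it, along the tool's axes as they then stand; what a row does not reach is not made up. A row lasts 1/12 s, in which the tool goes at most 41.7 mm and 7.16 degrees, less where a joint would pass 70% of its speed; a pose out of reach is approached as far as the arm can. A call is refused whole if a number of a shift passes 0.0417 or a number of a turn 0.125, either way. A call with a gripper value outside its range is refused whole. The fingers move at their own pace and stop on an object; the grip force is fixed at half the most. Time passes only in rows, so rows that do not move let the fingers close. It gives the time, the measured TCP pose, the force, the opening and the grip force at its end, in the units of the state.
- sensors.sense(): the state, without advancing time (a new reading comes with each control period).
- viewer.get_image(name): name is "scene" or "top"; returns (picture, depth): 420x560x3 uint8, red, green, blue; 420x560 float32, mm along the optical axis (not along the pixel's ray), 0 where there is no reading.
- viewer.camera_info(name): a dict with "vfov" (degrees; the focal length in pixels is half the picture's height over the tangent of half this angle, whatever the lens; pixels are square), "cx", "cy" (the principal point, pixels), "R" (3x3) and "t" (3): a world point X has camera coordinates R X + t. Camera axes: x right, y down, z forward; pixel columns grow to the right and rows downward; lengths in mm; the calibration is good to about 2 mm. A picture is of the moment at which its call begins. camera_info takes no time and is no camera call.
- ticket.finish_job(): hands the job in; it is judged then, once.
The state is a dict: "time": time; "q": joint angles; "dq": joint speeds; "effort": joint torques, N m; "position": TCP position; "orientation": TCP orientation; "contact_force": force on the tool from outside, world axes, zero at the start; "moment": the same for the moment, N m; "opening": finger opening in mm; "finger_force": force on a finger pad.
Only numpy, scipy, OpenCV 4.12 (cv2) and the standard library are available. Lean on these libraries where they do the work, as an engineer would, in place of code of your own. Each camera call takes 0.05 s, during which the arm holds its last target. There are 200 camera calls.

## Task

Change the came bender over to the wide curve. Lift the small forming roll off the upright arbor and set it down flat on a free spot of the table top; put the larger forming roll on the arbor, turned so that its key goes down the keyway and it sits fully home on the flange; then put the keyed washer on top of it in the same way, its tab down the keyway, lying flat on the roll. Let go of them all and leave the other things on the table where they are.

Things in the scene. Friction and masses are not known exactly. Their poses are not given: they have to be found in the camera images.
- bender: Came bender, a small bending jig bolted to the table: grey base plate 150 mm along x, 110 mm along y, 12 mm high. Near its -x edge, 41 to 68 mm from the middle, a low index plunger block, up to 25 mm above the table. The point is the middle of the plate's underside; the arbor stands upright over it.
- arbor_seat (a point): On the axis of the bender's upright steel arbor, on the top face of its flange (68 mm diameter, top 28 mm above the table), where the roll sits. z up, x towards the keyway. The shaft above it is 30 mm in diameter and 40 mm high. The arbor is locked: it does not turn, but its keyway may point any way round.
- arbor_shoulder (a point): Top of the 30 mm shaft, on its axis, 40 mm above the flange. From here one keyway, 9 mm wide and 9 mm deep, open at the top, runs down to the flange on the x side. The shaft's top edge tapers by 2 mm over 4 mm. A threaded nose, 12 mm diameter, stands 18 mm up from here. A key that is not over the keyway stops on this shoulder, round the nose; over the keyway the part slides on down.
- follower (a point): Top of the bender's follower roller, 48 mm above the table: steel, 18 mm diameter, upright, axis 47 mm from the arbor's axis, standing on the swing arm. x points away from the arbor. It leaves no room for a finger on that side of the large roll; the arm need not be moved.
- swing_grip (a point): Outer end of the black grip of the swing arm, 152 mm from the arbor's axis, about 17 mm above the table. The arm pivots about the arbor under the flange: steel bar 24 mm wide, top 20 mm above the table, grip 19 mm thick with its top 26 mm above the table. It stays where it is unless pushed with about 4 N at the grip.
- big_roll_center (a point): The large forming roll: aluminium, a round ring of 56 mm outer diameter, 28 mm high, with a bore of 33.2 mm and in it one key, 6 mm wide over the whole height, that stands in to 9.5 mm from the axis. The point is its centre, half-way up; z is its axis, x points to the key. It lies flat on the table; either face may be up. About 0.19 kg.
- keyed_washer_center (a point): The keyed washer: a flat steel ring of 64 mm outer diameter, 8 mm thick, with a bore of 33.2 mm and in it one tab, 6 mm wide, that stands in to 9.5 mm from the axis. The point is its centre, half-way through its thickness; z is its axis, x points to the tab. It lies flat on the table; either face may be up. About 0.10 kg.
- small_roll_center (a point): The small forming roll, which starts home on the arbor: like the large one (28 mm high, same bore and key, keyed in the same way), but 45 mm in outer diameter. It lifts off straight up. The point is its centre, half-way up; z is its axis, x points to the key. About 0.10 kg.
- foil_roll: Roll of copper foil, a flat copper-coloured ring 67 mm in diameter and 6 mm thick, no tab; to be left alone. The point is the centre of its underside.
- tip_tin: Round tin, 53 mm in diameter and 20 mm high; to be left alone. The point is the centre of its underside.
- masking_tape: Roll of masking tape lying flat, 104 mm in diameter, 25 mm high; to be left alone. The point is the centre of its underside.
- grozing_pliers: Pliers with red handles lying flat, 178 mm along their x, 78 mm along their y, 12 mm high; to be left alone. The point is near the middle of the underside.
- lathekin: Flat wooden tool with pointed ends, 153 mm along its y, 42 mm along its x, 8 mm high; to be left alone. The point is the middle of its underside.
- grey_came: Bent length of grey lead came, 224 mm along its x, 68 mm along its y, 5 mm high; to be left alone. The point is the middle of its underside.
- bent_came: Short bent offcut of grey lead came, 56 mm along its x, 85 mm along its y, 5 mm high; to be left alone. The point is the middle of its underside.
- glass_cutter: Pen-like glass cutter with a green handle lying flat, 126 mm along its x, 71 mm along its y (it lies aslant), 16 mm high; to be left alone. The point is the middle of its underside.
Things that resemble listed ones, but are neither listed nor needed, are in the scene too. What is shaped like the part that bears small_roll_center but green or yellow is not meant.

How it is judged:
By the outcome, as a careful person would: the job done as asked, in the order asked, and still so for the second after the job is handed in, with the robot touching nothing.
It also fails if it takes over 72 s, if anything falls off the work surface, if the arm or the gripper's body presses on something with over 40 N, if the wrist force passes 120 N, or if a joint passes its speed limit or range.

## Working session

There is one attempt and no reset: what is moved stays moved. The work goes in short steps, Python scripts to look and compute and a shell command to move; the robot and the scene stay as the last step left them, time stands still between calls to the robot, and variables do not carry over. Pictures are saved under pics/ and viewed, at most 11 in all, crops included, and the job is handed in when it is done.

```bash
mkdir -p pics; ls; python3 - <<'E'
from workcell import sensors, viewer
import cv2, numpy as np
for n in ("scene","top"):
    p,d=viewer.get_image(n); cv2.imwrite(f"pics/{n}0.png",p[:,:,::-1]); np.savez(f"{n}0.npz",p=p,d=d)
    print(n,viewer.camera_info(n))
print(sensors.sense())
E
```

```text
pics
scene {'vfov': 43.92884594834983, 'cx': 285.55647371916024, 'cy': 208.59413115989372, 'R': array([[ 0.49586256, -0.86836892, -0.00746586],
       [-0.51830301, -0.28904537, -0.80486941],
       [ 0.69676561,  0.40297418, -0.593405  ]]), 't': array([-264.47224039,  318.39230875, 1274.89019212])}
top {'vfov': 48.9988738346072, 'cx': 273.67996589549733, 'cy': 211.33949045022428, 'R': array([[-0.00454963, -0.99998087,  0.00418979],
       [-0.99744538,  0.00423933, -0.0713074 ],
       [ 0.07128827, -0.00450351, -0.99744559]]), 't': array([   2.12095717,  516.10872163, 1421.43158399])}
{'time': 0.1, 'q': array([ 9.43560570e-01,  3.13380036e-01,  1.49832385e+00,  1.19063759e-05,
        1.33099649e+00, -2.23401192e-01]), 'dq': array([ 8.91240060e-04, -2.82704192e-03, -2.60458069e-03, -2.33080408e-05,
        1.22432479e-03, -1.39927520e-03]), 'effort': array([ 3.61126113e-03, -4.02813005e+01, -2.52647763e+01,  6.95077074e-02,
        3.42068262e-02, -4.08018980e-05]), 'position': array([206.18206306, 482.5940995 , 238.23949512]), 'orientation': array([ 2.00549386e-01,  9.79683437e-01, -5.02128454e-04, -2.33795156e-04]), 'contact_force': array([-0.10207432, -0.0563451 ,  0.3403631 ]), 'moment': array([-0.0156397 ,  0.0123825 ,  0.00583987]), 'finger_force': 0.0, 'opening': 87.98990797183838}
```

View pics/top0.png

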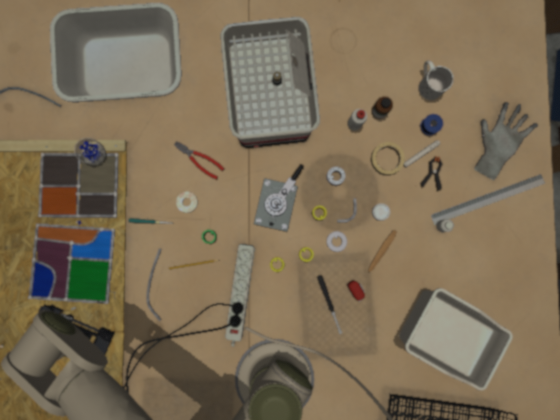

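View pics/scene0.png

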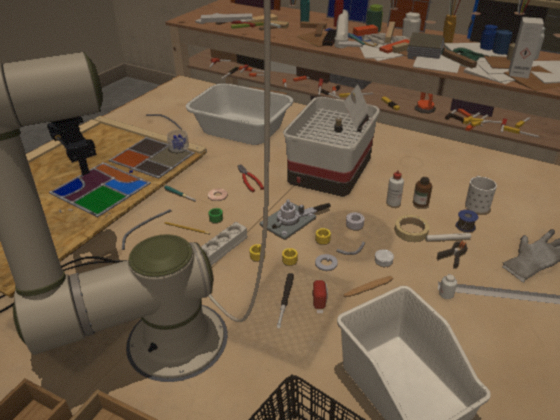

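The top view shows the bender at about (277,203), the big roll at (336,175), the keyed washer at (337,241), the foil roll at (186,202) and the tin at (381,211). I'll enlarge that area.

```bash
cat > h.py <<'E'
import numpy as np, cv2
from workcell import sensors, viewer
def cam(n):
    c=viewer.camera_info(n); return 210/np.tan(np.radians(c['vfov']/2)),c['cx'],c['cy'],np.array(c['R']),np.array(c['t'])
def ray(n,u,v,z):
    f,cx,cy,R,t=cam(n); C=-R.T@t; d=R.T@np.array([(u-cx)/f,(v-cy)/f,1]); return C+d*(z-C[2])/d[2]
def proj(n,X):
    f,cx,cy,R,t=cam(n); c=R@np.asarray(X,float)+t; return np.array([cx+f*c[0]/c[2],cy+f*c[1]/c[2]])
def crop(n,box,s,out,k=4):
    acc=np.mean([viewer.get_image(n)[0].astype(float) for _ in range(k)],0).astype(np.uint8)
    x0,y0,x1,y1=box; c=cv2.resize(acc[y0:y1,x0:x1],None,fx=s,fy=s,interpolation=cv2.INTER_CUBIC); cv2.imwrite(out,c[:,:,::-1]); return acc
E
python3 - <<'E'
from h import *
a=crop("top",(245,155,375,255),6,"pics/t1.png",2); np.save("t1.npy",a)
b=crop("scene",(255,190,385,280),6,"pics/s1.png",2); np.save("s1.npy",b)
for nm,u,v,z in (("arbor",277,203,28),("big",336,175,28),("washer",337,241,8),("tin",381,211,20)): print(nm,ray("top",u,v,z).round(1))
E
```

```text
arbor [541.4 -10.5  28. ]
big [ 628.4 -195.3   28. ]
washer [ 422.8 -198.3    8. ]
tin [ 515.6 -335.5   20. ]
```

View pics/t1.png

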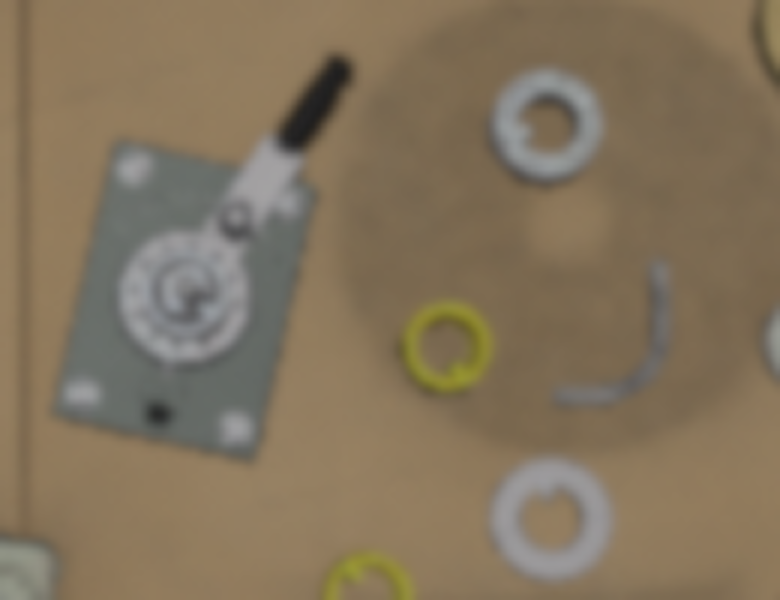

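View pics/s1.png

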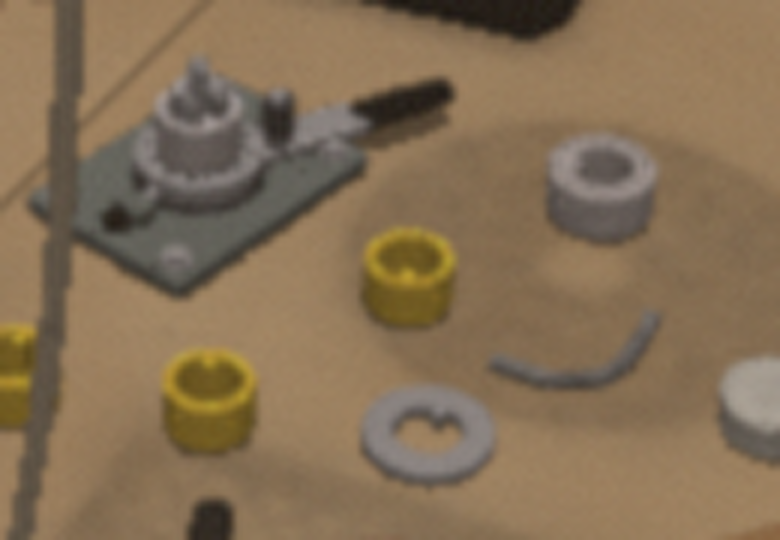

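The top crop shows the big roll with its key at crop (518,130), to the left (+y). The washer tab is at (548,488), up (+x). The keyway is probably the dark patch right of the nose at (203,298). Next I'll fit the centres and take angular profiles.

```bash
cat > m.py <<'E'
from h import *
def prof(img,n,c,z,r,N=24):
    out=[]
    for a in np.arange(N)*2*np.pi/N:
        vals=[]
        for rr in r:
            u,v=proj(n,[c[0]+rr*np.cos(a),c[1]+rr*np.sin(a),z]); vals.append(cv2.getRectSubPix(cv2.cvtColor(img,cv2.COLOR_RGB2GRAY).astype(np.float32),(1,1),(float(u),float(v)))[0,0])
        out.append(np.mean(vals))
    return np.array(out)
def ring(img,n,guess,z,half=20,sat=45):
    """centre of grey ring's outer outline near pixel guess, put on height z"""
    hsv=cv2.cvtColor(cv2.resize(img,None,fx=4,fy=4,interpolation=cv2.INTER_CUBIC),cv2.COLOR_RGB2HSV)
    m=((hsv[...,1]<sat)&(hsv[...,2]>95)).astype(np.uint8)
    x,y=[int(4*g) for g in guess]; w=np.zeros_like(m); h=half*4; w[y-h:y+h,x-h:x+h]=m[y-h:y+h,x-h:x+h]
    cs,_=cv2.findContours(w,cv2.RETR_EXTERNAL,cv2.CHAIN_APPROX_NONE); c=max(cs,key=cv2.contourArea)
    p=(c[:,0,:]+.5)/4-.5
    P=np.array([ray(n,u,v,z)[:2] for u,v in p]).astype(np.float32)
    e=cv2.fitEllipse(P); return np.array(e[0]),e[1],P
E
python3 - <<'E'
from m import *
a=np.load("t1.npy");b=np.load("s1.npy")
for nm,g,z in (("big",(336,175),28),("washer",(337,241),8)):
    c,ax,P=ring(a,"top",g,z); print(nm,c.round(1),np.round(ax,1)); print(prof(a,"top",c,z,(11,13)).round(0))
hsv=cv2.cvtColor(a,cv2.COLOR_RGB2HSV)
print(hsv[203,260:300,:].tolist())
for X in ((541,-11,28),(541,-11,56),(541,-11,86)): print(proj("top",X),proj("scene",X))
def big(im,box,o):
    x0,y0,x1,y1=box; cv2.imwrite(o,cv2.resize(im[y0:y1,x0:x1],None,fx=14,fy=14,interpolation=cv2.INTER_LANCZOS4)[:,:,::-1])
x=cv2.resize(a[190:220,262:292],None,fx=14,fy=14,interpolation=cv2.INTER_CUBIC);y=cv2.resize(b[197:227,275:303],None,fx=12,fy=14,interpolation=cv2.INTER_CUBIC)
y=cv2.resize(b[197:227,274:301],None,fx=14,fy=14,interpolation=cv2.INTER_CUBIC)
o=np.hstack([x,y]); o=cv2.convertScaleAbs(o,alpha=1.4,beta=-60); cv2.imwrite("pics/z1.png",o[:,:,::-1]); print(o.shape)
E
```

```text
big [ 627.2 -194.1] [57.9 59.5]
[ 83.  87.  95. 104. 109. 118. 131. 139. 132. 120. 118. 118. 117. 115.
 113. 110. 105. 101.  95.  90.  87.  87.  85.  82.]
washer [ 422.5 -196.4] [64.1 64.3]
[128. 130. 128. 127. 127. 127. 127. 128. 128. 129. 129. 130. 130. 130.
 128. 127. 126. 124. 122. 121. 121. 122. 122. 124.]
[[60, 12, 109], [60, 12, 110], [65, 14, 110], [66, 12, 108], [90, 9, 116], [98, 7, 142], [105, 7, 151], [110, 5, 149], [114, 8, 156], [105, 13, 155], [110, 12, 131], [110, 6, 121], [108, 9, 145], [105, 7, 153], [110, 6, 138], [120, 2, 126], [0, 0, 118], [120, 2, 110], [120, 5, 112], [120, 4, 117], [110, 6, 118], [110, 6, 131], [113, 7, 147], [110, 5, 153], [135, 3, 156], [150, 2, 148], [0, 0, 123], [60, 7, 108], [60, 10, 106], [66, 12, 106], [60, 12, 106], [60, 12, 106], [48, 12, 103], [22, 36, 106], [18, 71, 125], [17, 86, 139], [17, 89, 143], [17, 89, 143], [17, 89, 143], [18, 89, 141]]
[277.14760158 203.11744039] [289.74954924 214.54366979]
[277.25506977 202.29868022] [289.72527702 207.33516952]
[277.37506143 201.38450833] [289.69871039 199.44526171]
(420, 798, 3)
```

View pics/z1.png

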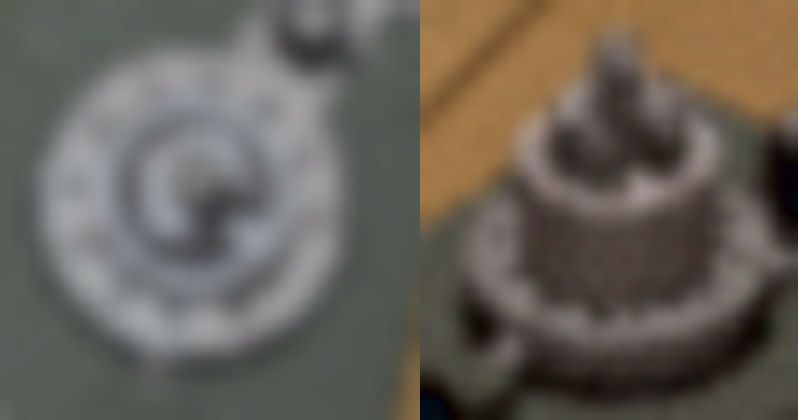

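Both views put the nose about 2 px left of my guess, so the arbor is near (540,-5). The keyway points toward (-x,-y), at roughly -138°. The follower is at about -32°, so a closing axis near 58° keeps the fingers clear. I'll write a small planner that prints distances and then go.

```bash
cat > plan.py <<'E'
import sys, numpy as np
from workcell import sensors
# plan.py x y z closing_deg : remaining shift in tool axes (mm) and turn about tool z (rad)
s=sensors.sense(); x,y,z,w=s['orientation']
Y=np.array([2*(x*y-w*z),1-2*(x*x+z*z)]); c=np.arctan2(Y[1],Y[0])
print("now",s['position'].round(1),"closing",np.degrees(c).round(1),"F",s['contact_force'].round(1),"M",s['moment'].round(2),"open",round(s['opening'],1),"ff",round(s['finger_force'],1),"t",round(s['time'],2),"q6",s['q'][5].round(2))
if len(sys.argv)>3:
    T=np.array([float(v) for v in sys.argv[1:4]]); d=T-s['position']
    ct=np.radians(float(sys.argv[4])) if len(sys.argv)>4 else c
    cc,sc=np.cos(c),np.sin(c)
    print("tool shift mm (current axes)",np.round([-sc*d[0]+cc*d[1],cc*d[0]+sc*d[1],-d[2]],1),"turn z rad",round(-(ct-c),3))
    cc,sc=np.cos(ct),np.sin(ct); print("if turned first",np.round([-sc*d[0]+cc*d[1],cc*d[0]+sc*d[1],-d[2]],1))
E
python3 - <<'E'
from h import *
print("flange top",ray("top",275.2,203.6,28).round(1),"nose top",ray("top",275.4,202.4,86).round(1),"nose scene",ray("scene",287.6,199.5,86).round(1))
u,v=245+237/6-.4,155+215/6-.4; print("follower",ray("top",u,v,48).round(1))
a=np.load("t1.npy")
print("big top-face from bore", ray("top",245+548/6-.4,155+124/6-.4,28).round(1))
for s,(x,y),z in (("bigs",(600,165),28),("washs",(428,432),8)): print(s,ray("scene",255+x/6-.4,190+y/6-.4,z).round(1))
E
python3 plan.py 540 -6 150 58
```

```text
flange top [539.5  -4.9  28. ] nose top [538.   -5.1  86. ] nose scene [537.6  -5.5  86. ]
follower [578.2 -32.3  48. ]
big top-face from bore [ 627.5 -195.    28. ]
bigs [ 627.7 -193.4   28. ]
washs [ 420.4 -197.1    8. ]
now [206.2 482.7 238.6] closing 66.9 F [ 0.2  0.4 -0.2] M [-0.01 -0.04  0.03] open 88.2 ff 0.0 t 0.3 q6 -0.22
tool shift mm (current axes) [-498.9 -318.3   88.6] turn z rad 0.155
if turned first [-542.  -237.6   88.6]
```

```bash
python3 -m jog '[{"turn":[0,0,0.095],"linear":[0,0,0],"gripper":0.088},{"turn":[0,0,0.095],"linear":[0,0,0],"gripper":0.088},{"turn":[0,0,0],"linear":[-0.034,-0.0135,0.002],"gripper":0.088},{"turn":[0,0,0],"linear":[-0.034,-0.0135,0.002],"gripper":0.088},{"turn":[0,0,0],"linear":[-0.034,-0.0135,0.002],"gripper":0.088},{"turn":[0,0,0],"linear":[-0.034,-0.0135,0.002],"gripper":0.088},{"turn":[0,0,0],"linear":[-0.034,-0.0135,0.002],"gripper":0.088},{"turn":[0,0,0],"linear":[-0.034,-0.0135,0.002],"gripper":0.088},{"turn":[0,0,0],"linear":[-0.034,-0.0135,0.002],"gripper":0.088},{"turn":[0,0,0],"linear":[-0.034,-0.0135,0.002],"gripper":0.088}]' | head -c 600
python3 plan.py 538.5 -5.2 120 56
```

```text
time: 1.13
position: [371.9, 239.5, 222.8]
orientation: [0.293, 0.956, 0.0, 0.0]
contact_force: [0.1, 0.9, 0.1]
opening: 88.1
finger_force: 0.0
now [371.9 239.5 222.8] closing 56.0 F [0.1 0.9 0.1] M [ 0.04 -0.07 -0.04] open 88.1 ff 0.0 t 1.13 q6 -0.67
tool shift mm (current axes) [-274.9 -109.6  102.8] turn z rad -0.0
if turned first [-274.9 -109.7  102.8]
```

```bash
python3 -m jog '[{"turn":[0,0,0],"linear":[-0.0344,-0.0137,0.008],"gripper":0.088},{"turn":[0,0,0],"linear":[-0.0344,-0.0137,0.008],"gripper":0.088},{"turn":[0,0,0],"linear":[-0.0344,-0.0137,0.008],"gripper":0.088},{"turn":[0,0,0],"linear":[-0.0344,-0.0137,0.008],"gripper":0.088},{"turn":[0,0,0],"linear":[-0.0344,-0.0137,0.008],"gripper":0.088},{"turn":[0,0,0],"linear":[-0.0344,-0.0137,0.008],"gripper":0.088},{"turn":[0,0,0],"linear":[-0.0344,-0.0137,0.008],"gripper":0.088},{"turn":[0,0,0],"linear":[-0.0344,-0.0137,0.008],"gripper":0.088},{"turn":[0,0,0],"linear":[0,0,0.019],"gripper":0.088},{"turn":[0,0,0],"linear":[0,0,0.019],"gripper":0.088}]' >/dev/null
python3 plan.py 538.5 -5.2 34 56
python3 - <<'E'
from h import *
a=crop("top",(240,165,320,235),9,"pics/t2.png",1)
b=crop("scene",(250,150,330,220),9,"pics/x.png",1)
i=cv2.imread("pics/t2.png");j=cv2.imread("pics/x.png"); k=np.hstack([i,j]); cv2.imwrite("pics/t2.png",cv2.resize(k,None,fx=.55,fy=.55))
E
```

```text
now [539.   -5.5 120. ] closing 55.8 F [-0.7 -0.1  0.2] M [-0.01  0.06 -0.03] open 87.9 ff 0.0 t 1.97 q6 -1.2
tool shift mm (current axes) [ 0.6  0.  86. ] turn z rad -0.003
if turned first [ 0.6  0.  86. ]
```

View pics/t2.png

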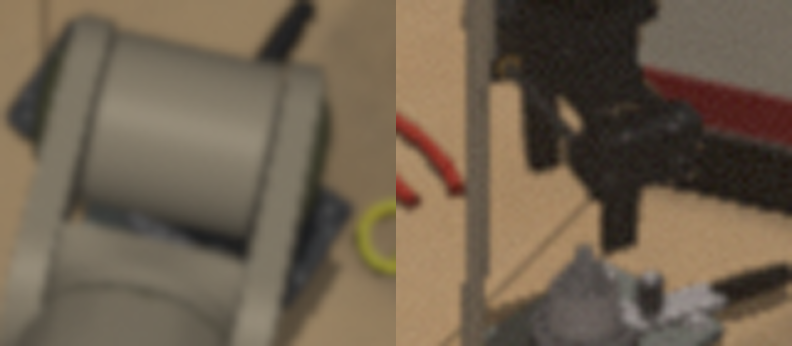

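The gripper stands over the arbor with one finger on each side of the nose, and the follower is clear. I'll descend and grip.

```bash
python3 -m jog '[{"turn":[0,0,0],"linear":[0,0,0.022],"gripper":0.088},{"turn":[0,0,0],"linear":[0,0,0.022],"gripper":0.088},{"turn":[0,0,0],"linear":[0,0,0.022],"gripper":0.088},{"turn":[0,0,0],"linear":[0,0,0.014],"gripper":0.088},{"turn":[0,0,0],"linear":[0,0,0.005],"gripper":0.088},{"turn":[0,0,0],"linear":[0,0,0],"gripper":0.05},{"turn":[0,0,0],"linear":[0,0,0],"gripper":0.05},{"turn":[0,0,0],"linear":[0,0,0],"gripper":0.04},{"turn":[0,0,0],"linear":[0,0,0],"gripper":0.04}]' 
python3 plan.py
```

```text
time: 2.82
position: [538.7, -3.8, 36.9]
orientation: [0.292, 0.956, 0.0, 0.001]
contact_force: [0.8, -0.3, 0.7]
opening: 63.7
finger_force: 0.0
now [538.7  -3.8  36.9] closing 56.0 F [ 0.8 -0.3  0.7] M [-0.01  0.06 -0.02] open 63.7 ff 0.0 t 2.82 q6 -1.2
```

```bash
python3 -m jog '[{"turn":[0,0,0],"linear":[0,0,0],"gripper":0.03},{"turn":[0,0,0],"linear":[0,0,0],"gripper":0.03},{"turn":[0,0,0],"linear":[0,0,0],"gripper":0.03},{"turn":[0,0,0],"linear":[0,0,0],"gripper":0.03},{"turn":[0,0,0],"linear":[0,0,0],"gripper":0.03},{"turn":[0,0,0],"linear":[0,0,0],"gripper":0.03},{"turn":[0,0,0],"linear":[0,0,0],"gripper":0.03}]' 
python3 plan.py
```

```text
time: 3.4
position: [538.2, -3.8, 36.0]
orientation: [0.293, 0.956, -0.0, 0.0]
contact_force: [-1.0, 0.7, 4.8]
opening: 44.1
finger_force: 30.0
now [538.2  -3.8  36. ] closing 56.0 F [-1.   0.7  4.8] M [-0.04  0.24  0.03] open 44.1 ff 30.0 t 3.4 q6 -1.2
```

```bash
python3 -m jog '[{"turn":[0,0,0],"linear":[0,0,-0.008],"gripper":0.03},{"turn":[0,0,0],"linear":[0,0,-0.012],"gripper":0.03},{"turn":[0,0,0],"linear":[0,0,-0.016],"gripper":0.03},{"turn":[0,0,0],"linear":[0,0,-0.018],"gripper":0.03},{"turn":[0,0,0],"linear":[0,0,-0.018],"gripper":0.03},{"turn":[0,0,0],"linear":[0,0,-0.014],"gripper":0.03},{"turn":[0,0,0],"linear":[0,0,0],"gripper":0.03}]' 
python3 plan.py 545 148 36 56
python3 - <<'E'
from h import *
print(proj("top",(545,148,0)), ray("top",226,202,0), ray("top",186,202,0))
E
```

```text
time: 3.98
position: [539.2, -3.9, 124.4]
orientation: [0.293, 0.956, 0.0, 0.002]
contact_force: [0.6, 0.8, -0.2]
opening: 43.8
finger_force: 30.0
now [539.2  -3.9 124.4] closing 56.0 F [ 0.6  0.8 -0.2] M [ 0.01 -0.05  0.01] open 43.8 ff 30.0 t 3.98 q6 -1.2
tool shift mm (current axes) [ 80.2 129.1  88.4] turn z rad -0.0
if turned first [ 80.1 129.2  88.4]
[226.84264908 202.85587564] [547.73298874 150.67559423   0.        ] [548.26029646 277.28891215   0.        ]
```

```bash
python3 -m jog '[{"turn":[0,0,0],"linear":[0.016,0.0258,0],"gripper":0.03},{"turn":[0,0,0],"linear":[0.016,0.0258,0],"gripper":0.03},{"turn":[0,0,0],"linear":[0.016,0.0258,0],"gripper":0.03},{"turn":[0,0,0],"linear":[0.016,0.0258,0],"gripper":0.03},{"turn":[0,0,0],"linear":[0.016,0.0258,0.02],"gripper":0.03},{"turn":[0,0,0],"linear":[0,0,0.03],"gripper":0.03},{"turn":[0,0,0],"linear":[0,0,0.03],"gripper":0.03},{"turn":[0,0,0],"linear":[0,0,0.02],"gripper":0.03},{"turn":[0,0,0],"linear":[0,0,0.01],"gripper":0.03},{"turn":[0,0,0],"linear":[0,0,0.003],"gripper":0.03}]' >/dev/null; python3 -m jog '[{"turn":[0,0,0],"linear":[0,0,0],"gripper":0.03}]'
```

```text
time: 4.9
position: [543.4, 147.9, 8.3]
orientation: [0.293, 0.956, -0.0, -0.001]
contact_force: [-0.6, 0.2, -1.3]
opening: 44.5
finger_force: 30.0
```

```bash
python3 -m jog '[{"turn":[0,0,0],"linear":[0,0,0.002],"gripper":0.03},{"turn":[0,0,0],"linear":[0,0,0],"gripper":0.03}]'; python3 - <<'E'
from m import *
a=crop("top",(250,175,350,260),8,"pics/x.png",2); np.save("t3.npy",a); b=crop("scene",(240,180,320,230),10,"pics/y.png",2); np.save("s3.npy",b)
i=cv2.resize(a[188:218,260:290],None,fx=13,fy=13,interpolation=cv2.INTER_CUBIC); j=cv2.resize(b[190:220,270:300],None,fx=13,fy=13,interpolation=cv2.INTER_CUBIC)
cv2.imwrite("pics/z3.png",cv2.convertScaleAbs(np.hstack([i,j]),alpha=1.4,beta=-60)[:,:,::-1])
E
```

```text
time: 5.07
position: [544.3, 147.9, 7.6]
orientation: [0.293, 0.956, 0.0, 0.0]
contact_force: [-2.8, 0.3, 6.8]
opening: 44.4
finger_force: 30.0
```

View pics/z3.png

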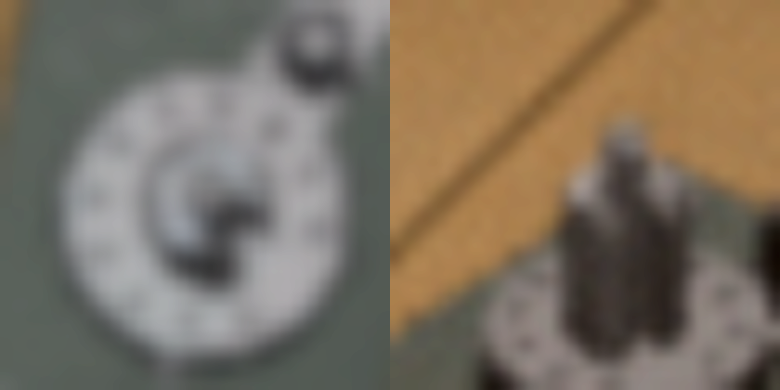

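The roll rests on the table (6.8 N up). The keyway slot opens toward the lower right, near crop (235,240). I'll release, back off and take angular profiles at the shaft top.

```bash
python3 -m jog '[{"turn":[0,0,0],"linear":[0,0,0],"gripper":0.065},{"turn":[0,0,0],"linear":[0,0,0],"gripper":0.065},{"turn":[0,0,0],"linear":[0,0,0],"gripper":0.065},{"turn":[0,0,0],"linear":[0,0,0],"gripper":0.065},{"turn":[0,0,0],"linear":[0,0,-0.02],"gripper":0.065},{"turn":[0,0,0],"linear":[0,0,-0.03],"gripper":0.065},{"turn":[0,0,0],"linear":[0,0,-0.03],"gripper":0.088},{"turn":[0,0,0],"linear":[0,0,-0.03],"gripper":0.088}]'
python3 - <<'E'
from m import *
a=np.load("t3.npy");b=np.load("s3.npy")
g=lambda i:cv2.cvtColor(i,cv2.COLOR_RGB2GRAY)
print("flange",ray("top",260+205/13-.5,188+214/13-.5,28).round(1),"C top",(-cam("top")[3].T@cam("top")[4]).round(0),"C scene",(-cam("scene")[3].T@cam("scene")[4]).round(0))
for nm,im in (("top",a),("scene",b)):
  for c in ((538.5,-5),(540,-5)):
    print(nm,c,prof(im,nm,c,66,(9,11,13),36).round(0).astype(int))
E
python3 plan.py 627.5 -194.3 120 -70
```

```text
time: 5.93
position: [543.7, 147.9, 117.9]
orientation: [0.293, 0.956, -0.0, -0.0]
contact_force: [-0.3, -0.3, 0.3]
opening: 76.1
finger_force: 0.0
flange [538.4  -5.1  28. ] C top [ 413.    6. 1455.] C scene [-592. -651. 1011.]
top (538.5, -5) [148 146 144 143 144 146 148 148 146 144 143 144 145 144 142 135 125 114
 106  98  99 105 110 109 103 101 111 122 132 139 145 150 153 153 152 150]
top (540, -5) [148 146 144 143 142 143 146 147 147 145 144 145 146 147 147 143 134 122
 110  99  99 101 104 101 100 107 120 130 138 143 148 153 154 154 152 150]
scene (538.5, -5) [114 102  95  93  94 106 119 131 138 142 143 139 132 126 117 107 103 102
 103 101  97  89  83  80  80  86  95 102 108 112 116 122 127 129 129 125]
scene (540, -5) [120 107 100  95  94 102 114 126 134 139 142 142 136 130 123 114 108 106
 104 100  94  86  82  80  84  92 102 107 110 113 118 123 126 130 131 128]
now [543.7 147.9 117.9] closing 56.0 F [-0.3 -0.3  0.3] M [-0.03  0.04 -0.01] open 76.1 ff 0.0 t 5.93 q6 -0.92
tool shift mm (current axes) [-260.9 -236.7   -2.1] turn z rad 2.199
if turned first [-38.3 350.2  -2.1]
```

```bash
python3 -m jog '[{"turn":[0,0,0.1232],"linear":[0,0,0]},{"turn":[0,0,0.1232],"linear":[0,0,0]},{"turn":[0,0,0.1232],"linear":[0,0,0]},{"turn":[0,0,0.1232],"linear":[0,0,0]},{"turn":[0,0,0.1232],"linear":[0,0,0]},{"turn":[0,0,0.1232],"linear":[0,0,0]},{"turn":[0,0,0.1232],"linear":[0,0,0]},{"turn":[0,0,0.1232],"linear":[0,0,0]},{"turn":[0,0,0.1232],"linear":[0,0,0]},{"turn":[0,0,0.1232],"linear":[0,0,0]}]' | head -3
python3 -m jog '[{"turn":[0,0,0.1232],"linear":[0,0,0],"gripper":0.088},{"turn":[0,0,0.1232],"linear":[0,0,0],"gripper":0.088},{"turn":[0,0,0.1232],"linear":[0,0,0],"gripper":0.088},{"turn":[0,0,0.1232],"linear":[0,0,0],"gripper":0.088},{"turn":[0,0,0.1232],"linear":[0,0,0],"gripper":0.088},{"turn":[0,0,0.1232],"linear":[0,0,0],"gripper":0.088},{"turn":[0,0,0.1232],"linear":[0,0,0],"gripper":0.088}]' | head -3
python3 plan.py 627.5 -194.3 118 -64
```

```text
time: 6.52
position: [543.9, 147.9, 116.7]
orientation: [0.668, 0.744, -0.0, -0.0]
now [543.9 147.9 116.7] closing 6.2 F [-0.7  0.5  0.3] M [-0.07  0.03  0.02] open 88.1 ff 0.0 t 6.52 q6 -0.05
tool shift mm (current axes) [-349.3   46.    -1.3] turn z rad 1.225
if turned first [-74.9 344.2  -1.3]$[0]: bad value
```

```bash
python3 -m jog '[{"turn":[0,0,0.1225],"linear":[0,0,0],"gripper":0.088},{"turn":[0,0,0.1225],"linear":[0,0,0],"gripper":0.088},{"turn":[0,0,0.1225],"linear":[0,0,0],"gripper":0.088},{"turn":[0,0,0.1225],"linear":[0,0,0],"gripper":0.088},{"turn":[0,0,0.1225],"linear":[0,0,0],"gripper":0.088},{"turn":[0,0,0.1225],"linear":[0,0,0],"gripper":0.088},{"turn":[0,0,0.1225],"linear":[0,0,0],"gripper":0.088},{"turn":[0,0,0.1225],"linear":[0,0,0],"gripper":0.088},{"turn":[0,0,0.1225],"linear":[0,0,0],"gripper":0.088},{"turn":[0,0,0.1225],"linear":[0,0,0],"gripper":0.088}]' | head -1
python3 -m jog '[{"turn":[0,0,0],"linear":[-0.0075,0.0344,0],"gripper":0.088},{"turn":[0,0,0],"linear":[-0.0075,0.0344,0],"gripper":0.088},{"turn":[0,0,0],"linear":[-0.0075,0.0344,0],"gripper":0.088},{"turn":[0,0,0],"linear":[-0.0075,0.0344,0],"gripper":0.088},{"turn":[0,0,0],"linear":[-0.0075,0.0344,0],"gripper":0.088},{"turn":[0,0,0],"linear":[-0.0075,0.0344,0],"gripper":0.088},{"turn":[0,0,0],"linear":[-0.0075,0.0344,0],"gripper":0.088},{"turn":[0,0,0],"linear":[-0.0075,0.0344,0],"gripper":0.088},{"turn":[0,0,0],"linear":[-0.0075,0.0344,0],"gripper":0.088},{"turn":[0,0,0],"linear":[-0.0075,0.0344,0],"gripper":0.088}]' | head -1
python3 plan.py 627.5 -194.3 6 -64
python3 - <<'E'
from m import *
a=crop("top",(200,175,350,260),5,"pics/x.png",2); t1=np.load("t1.npy")
print("small on table",prof(a,"top",(544,148),28,(11,13),36).round(0).astype(int))
for c in ((627.5,-194.5),(629,-195)): print("big",prof(t1,"top",c,28,(11,13),36).round(0).astype(int))
print("washer",prof(t1,"top",(421.8,-196.6),8,(11,13),36).round(0).astype(int))
c,ax,P=ring(a,"top",proj("top",(544,148,28)),28); print("small ring",c,ax)
print("small",prof(a,"top",c,28,(11,13),36).round(0).astype(int))
E
```

```text
time: 7.35
time: 8.18
now [ 629.7 -195.4  116.6] closing -63.6 F [ 0.8 -0.2 -0.7] M [-0.06  0.16 -0.02] open 88.0 ff 0.0 t 8.18 q6 0.63
tool shift mm (current axes) [ -1.5  -1.9 110.6] turn z rad 0.006
if turned first [ -1.5  -1.9 110.6]
small on table [108 104 102 101 102 101 102 104 112 121 129 133 135 135 135 137 138 138
 137 137 136 137 141 146 147 144 138 135 133 132 132 130 127 123 118 112]
big [ 82  84  88  94  99 105 108 112 120 128 137 136 131 121 117 116 116 117
 116 115 114 112 111 108 105 102  98  94  91  88  87  86  86  85  83  82]
big [ 86  88  91  94  98 103 107 109 113 120 129 134 129 122 115 112 112 112
 111 111 110 109 108 105 102  99  95  92  88  88  88  88  88  88  87  87]
washer [126 128 128 127 127 127 127 127 127 127 128 128 129 129 129 130 130 131
 131 131 130 128 128 127 126 125 124 122 121 121 121 122 122 123 123 124]
small ring [544.55963135 146.87483215] (45.86225509643555, 48.02878189086914)
small [107 105 102 102 102 102 102 104 111 119 128 132 134 134 134 135 136 136
 136 136 136 139 145 149 148 142 137 135 135 134 133 131 127 124 118 112]
```

```bash
python3 -m jog '[{"turn":[0,0,0],"linear":[-0.0015,-0.0019,0.025],"gripper":0.088},{"turn":[0,0,0],"linear":[0,0,0.025],"gripper":0.088},{"turn":[0,0,0],"linear":[0,0,0.025],"gripper":0.088},{"turn":[0,0,0],"linear":[0,0,0.023],"gripper":0.088},{"turn":[0,0,0],"linear":[0,0,0.011],"gripper":0.088},{"turn":[0,0,0],"linear":[0,0,0.0],"gripper":0.088},{"turn":[0,0,0],"linear":[0,0,0.0],"gripper":0.088}]'
python3 - <<'E'
from m import *
a=np.mean([viewer.get_image("top")[0].astype(float) for _ in range(4)],0).astype(np.uint8)
t1=np.load("t1.npy")
for r in (10,12,14): print("small table",r,prof(a,"top",(544.5,147.2),28,(r,),36)[12:30].round(0).astype(int))
for r in (10,12,14,15.5): print("t1 arbor z56",r,prof(t1,"top",(538.4,-5.1),56,(r,),36)[12:30].round(0).astype(int))
for z in (60,66,68): 
  for r in (8,11,14): print("shaft",z,r,prof(a,"top",(538.4,-5.1),z,(r,),36)[12:30].round(0).astype(int))
i=cv2.resize(a[188:218,260:290],None,fx=13,fy=13,interpolation=cv2.INTER_CUBIC); u,v=proj("top",(544.5,147,28)).astype(int); j=cv2.resize(a[v-15:v+15,u-15:u+15],None,fx=13,fy=13,interpolation=cv2.INTER_CUBIC)
cv2.imwrite("pics/z4.png",cv2.convertScaleAbs(np.hstack([i,j]),alpha=1.6,beta=-90)[:,:,::-1])
E
```

```text
time: 8.87
position: [627.7, -192.3, 8.3]
orientation: [0.974, 0.228, 0.0, 0.0]
contact_force: [0.5, -0.7, 0.3]
opening: 87.7
finger_force: 0.0
small table 10 [133 133 133 133 134 133 133 133 134 135 139 143 143 139 135 132 132 132]
small table 12 [134 134 134 135 136 135 135 135 136 138 144 148 147 142 136 134 133 134]
small table 14 [136 136 137 139 139 140 140 139 139 140 146 152 151 145 140 138 139 139]
t1 arbor z56 10 [143 144 140 135 126 116 107  99  98  99 106 110 109 103 104 111 120 130]
t1 arbor z56 12 [133 132 131 123 115 106 102  96  98 106 119 124 120 111 107 114 121 129]
t1 arbor z56 14 [126 125 122 115 113 109 105 103 104 113 127 139 132 120 111 115 120 126]
t1 arbor z56 15.5 [125 127 122 119 115 113 111 110 111 120 134 144 140 126 119 121 124 126]
shaft 60 8 [152 150 148 143 132 123 113 103  98  95  92  94  94  93 101 109 121 131]
shaft 60 11 [143 142 140 132 122 111 103  96  99 104 112 111 105 100 105 118 128 137]
shaft 60 14 [137 132 125 110 102  94  88  88  97 118 131 136 123 116 117 127 134 139]
shaft 66 8 [152 150 148 144 133 123 113 102  97  94  92  94  93  96 104 114 125 135]
shaft 66 11 [144 144 142 136 126 114 105  97 100 105 110 108 103  98 109 121 131 138]
shaft 66 14 [137 133 127 113 104  96  90  90  98 118 131 132 119 115 120 129 136 140]
shaft 68 8 [152 150 148 145 134 123 113 102  97  94  92  94  92  97 105 115 127 136]
shaft 68 11 [144 145 143 137 128 116 106  97 100 104 109 107 103  98 110 122 132 139]
shaft 68 14 [137 133 128 115 105  97  91  90  99 118 131 130 118 115 120 130 136 140]
```

View pics/z4.png

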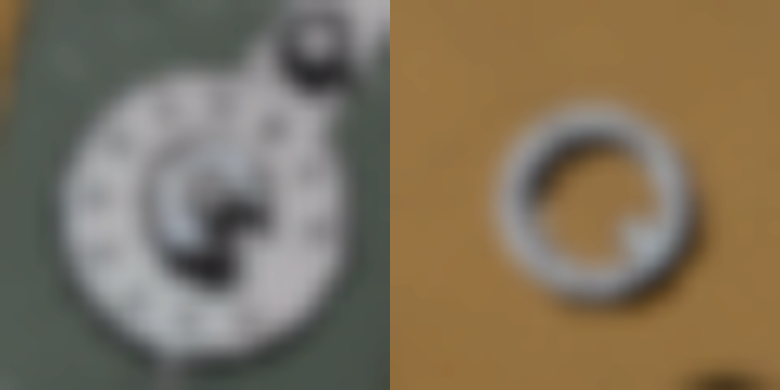

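The small roll's key points to 234° on the table and 232° on the arbor. The slot itself reads about 228°, so I take the keyway as 230°. The big roll's key is at about 105°, so it has to turn by +125°. I'll grip it now.

```bash
python3 -m jog '[{"turn":[0,0,0],"linear":[0,0,0.002],"gripper":0.045},{"turn":[0,0,0],"linear":[0,0,0],"gripper":0.045},{"turn":[0,0,0],"linear":[0,0,0],"gripper":0.045},{"turn":[0,0,0],"linear":[0,0,0],"gripper":0.045},{"turn":[0,0,0],"linear":[0,0,0],"gripper":0.045},{"turn":[0,0,0],"linear":[0,0,0],"gripper":0.045},{"turn":[0,0,0],"linear":[0,0,0],"gripper":0.045},{"turn":[0,0,0],"linear":[0,0,0],"gripper":0.045},{"turn":[0,0,0],"linear":[0,0,0],"gripper":0.045},{"turn":[0,0,0],"linear":[0,0,0],"gripper":0.045}]'; python3 plan.py
python3 -m jog '[{"turn":[0,0,0],"linear":[0,0,-0.01],"gripper":0.045},{"turn":[0,0,0],"linear":[0,0,-0.02],"gripper":0.045},{"turn":[0,0,0],"linear":[0,0,-0.03],"gripper":0.045},{"turn":[0,0,0],"linear":[0,0,-0.03],"gripper":0.045},{"turn":[0,0,0],"linear":[0,0,-0.03],"gripper":0.045},{"turn":[0,0,0],"linear":[0,0,0],"gripper":0.045}]'; python3 plan.py 538.4 -5 125 61
```

```text
time: 9.9
position: [627.5, -192.7, 5.8]
orientation: [0.974, 0.228, 0.0, 0.0]
contact_force: [0.9, -1.3, 1.1]
opening: 55.2
finger_force: 30.0
now [ 627.5 -192.7    5.8] closing -63.6 F [ 0.9 -1.3  1.1] M [-0.22  0.07 -0.01] open 55.2 ff 30.0 t 9.9 q6 0.63
time: 10.4
position: [629.5, -193.3, 132.9]
orientation: [0.974, 0.228, 0.004, 0.003]
contact_force: [0.9, -0.2, -0.4]
opening: 55.0
finger_force: 30.0
now [ 629.5 -193.3  132.9] closing -63.6 F [ 0.9 -0.2 -0.4] M [-0.06  0.06 -0.  ] open 55.0 ff 30.0 t 10.4 q6 0.63
tool shift mm (current axes) [   2.1 -209.2    7.9] turn z rad -2.175
if turned first [171.  120.5   7.9]
```

```bash
python3 -m jog '[{"turn":[0,0,-0.1208],"linear":[0,0,0],"gripper":0.045},{"turn":[0,0,-0.1208],"linear":[0,0,0],"gripper":0.045},{"turn":[0,0,-0.1208],"linear":[0,0,0],"gripper":0.045},{"turn":[0,0,-0.1208],"linear":[0,0,0],"gripper":0.045},{"turn":[0,0,-0.1208],"linear":[0,0,0],"gripper":0.045},{"turn":[0,0,-0.1208],"linear":[0,0,0],"gripper":0.045},{"turn":[0,0,-0.1208],"linear":[0,0,0],"gripper":0.045},{"turn":[0,0,-0.1208],"linear":[0,0,0],"gripper":0.045},{"turn":[0,0,-0.1208],"linear":[0,0,0],"gripper":0.045}]' | head -1;python3 -m jog '[{"turn":[0,0,-0.1208],"linear":[0,0,0],"gripper":0.045},{"turn":[0,0,-0.1208],"linear":[0,0,0],"gripper":0.045},{"turn":[0,0,-0.1208],"linear":[0,0,0],"gripper":0.045},{"turn":[0,0,-0.1208],"linear":[0,0,0],"gripper":0.045},{"turn":[0,0,-0.1208],"linear":[0,0,0],"gripper":0.045},{"turn":[0,0,-0.1208],"linear":[0,0,0],"gripper":0.045},{"turn":[0,0,-0.1208],"linear":[0,0,0],"gripper":0.045},{"turn":[0,0,-0.1208],"linear":[0,0,0],"gripper":0.045},{"turn":[0,0,-0.1208],"linear":[0,0,0],"gripper":0.045}]' | head -1; python3 plan.py 537.8 -4.5 110 61
```

```text
time: 11.15
time: 11.9
now [ 627.1 -192.2  125.4] closing 61.3 F [ 0.7  0.3 -0.4] M [-0.06 -0.02 -0.03] open 54.9 ff 30.0 t 11.9 q6 -1.55
tool shift mm (current axes) [168.4 121.8  15.4] turn z rad 0.005
if turned first [169.1 120.9  15.4]
```

```bash
python3 -m jog '[{"turn":[0,0,0.005],"linear":[0.028,0.0202,0],"gripper":0.045},{"turn":[0,0,0],"linear":[0.028,0.0202,0],"gripper":0.045},{"turn":[0,0,0],"linear":[0.028,0.0202,0],"gripper":0.045},{"turn":[0,0,0],"linear":[0.028,0.0202,0],"gripper":0.045},{"turn":[0,0,0],"linear":[0.028,0.0202,0],"gripper":0.045},{"turn":[0,0,0],"linear":[0.0288,0.0199,0],"gripper":0.045},{"turn":[0,0,0],"linear":[0,0,0.015],"gripper":0.045},{"turn":[0,0,0],"linear":[0,0,0],"gripper":0.045},{"turn":[0,0,0],"linear":[0,0,0],"gripper":0.045}]' | head -1; python3 plan.py 537.8 -4.5 34 61; python3 plan.py | cut -c1-40
python3 - <<'E'
from h import *
a=crop("scene",(250,150,330,220),10,"pics/s5.png",2)
from workcell import sensors
z=104
for X in ((538.4,-5,86),(538.4,-5,z),(538.4,-5,z+28)): print((proj("scene",X)-[250,150])*10)
E
```

```text
time: 12.65
now [539.   -4.6 110.5] closing 60.7 F [ 1.1 -0.1 -1.1] M [0.04 0.   0.03] open 54.9 ff 30.0 t 12.65 q6 -1.29
tool shift mm (current axes) [ 1.1 -0.5 76.5] turn z rad -0.005
if turned first [ 1.1 -0.5 76.5]
now [539.   -4.6 110.5] closing 60.7 F [
[375.77977189 493.22655637]
[375.47477209 445.0469238 ]
[374.99207742 368.79752484]
```

View pics/s5.png

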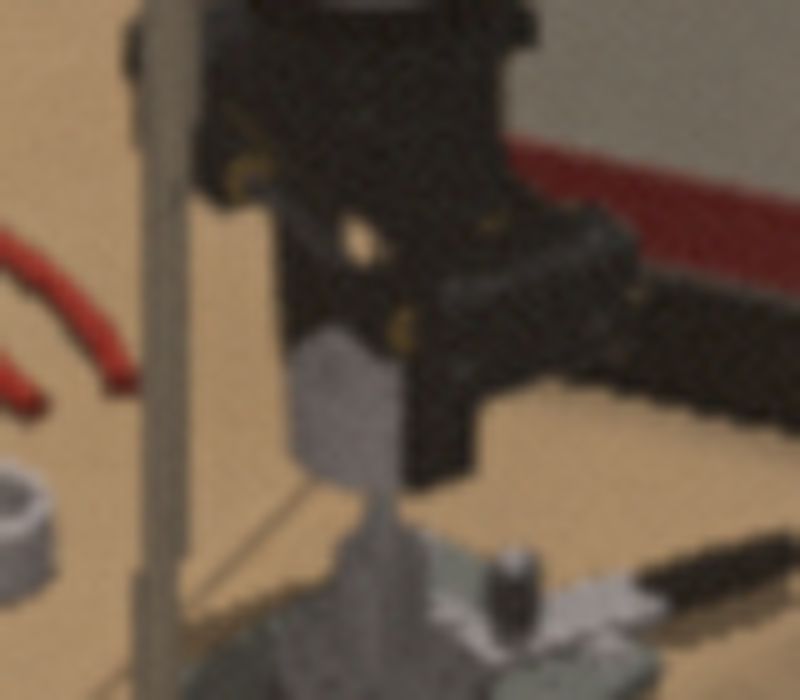

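The held roll's left edge is at crop x≈290 and the nose at x≈378. That matches the expected radius within about 1 mm, so it is centred. I'll lower to just past the shoulder and check the force.

```bash
python3 -m jog '[{"turn":[0,0,0],"linear":[0.0006,0,0.012],"gripper":0.045},{"turn":[0,0,0],"linear":[0,0,0.012],"gripper":0.045},{"turn":[0,0,0],"linear":[0,0,0.008],"gripper":0.045},{"turn":[0,0,0],"linear":[0,0,0.002],"gripper":0.045},{"turn":[0,0,0],"linear":[0,0,0],"gripper":0.045}]' | head -1; python3 plan.py;  python3 -m jog '[{"turn":[0,0,0],"linear":[0,0,0.002],"gripper":0.045},{"turn":[0,0,0],"linear":[0,0,0.002],"gripper":0.045},{"turn":[0,0,0],"linear":[0,0,0.001],"gripper":0.045},{"turn":[0,0,0],"linear":[0,0,0],"gripper":0.045}]' | head -1; python3 plan.py
```

```text
time: 13.17
now [538.8  -4.7  76.5] closing 60.6 F [ 0.2  0.4 -1.4] M [0.02 0.06 0.01] open 54.9 ff 30.0 t 13.17 q6 -1.28
time: 13.5
now [538.8  -4.2  71.7] closing 60.7 F [ 0.8 -0.3 -1.3] M [ 0.    0.01 -0.03] open 55.0 ff 30.0 t 13.5 q6 -1.28
```

```bash
python3 -m jog '[{"turn":[0,0,0],"linear":[0,0,0.002],"gripper":0.045},{"turn":[0,0,0],"linear":[0,0,0.002],"gripper":0.045},{"turn":[0,0,0],"linear":[0,0,0],"gripper":0.045}]' | head -1; python3 plan.py
```

```text
time: 13.75
now [538.6  -4.2  67.4] closing 60.7 F [ 0.8 -0.  -1.8] M [-0.05 -0.02 -0.02] open 54.8 ff 30.0 t 13.75 q6 -1.28
```

It's going in freely, with the roll bottom now below the shoulder. I'll continue toward the flange, where the TCP should read about 34.

```bash
python3 -m jog '[{"turn":[0,0,0],"linear":[0,0,0.004],"gripper":0.045},{"turn":[0,0,0],"linear":[0,0,0.004],"gripper":0.045},{"turn":[0,0,0],"linear":[0,0,0],"gripper":0.045}]' | head -1; python3 plan.py;  python3 -m jog '[{"turn":[0,0,0],"linear":[0,0,0.005],"gripper":0.045},{"turn":[0,0,0],"linear":[0,0,0.005],"gripper":0.045},{"turn":[0,0,0],"linear":[0,0,0],"gripper":0.045}]' | head -1; python3 plan.py
```

```text
time: 14.0
now [538.4  -4.2  58.8] closing 60.7 F [-0.2 -0.8 -2.3] M [-0.2   0.01  0.03] open 55.4 ff 30.0 t 14.0 q6 -1.28
time: 14.25
now [538.3  -4.2  48.6] closing 60.7 F [-0.  -1.5 -2.2] M [-0.27 -0.03 -0.04] open 55.1 ff 30.0 t 14.25 q6 -1.28
```

```bash
python3 -m jog '[{"turn":[0,0,0],"linear":[0,0,0.005],"gripper":0.045},{"turn":[0,0,0],"linear":[0,0,0.005],"gripper":0.045},{"turn":[0,0,0],"linear":[0,0,0.002],"gripper":0.045},{"turn":[0,0,0],"linear":[0,0,0],"gripper":0.045}]' | head -1; python3 plan.py;  python3 -m jog '[{"turn":[0,0,0],"linear":[0,0,0.002],"gripper":0.045},{"turn":[0,0,0],"linear":[0,0,0.001],"gripper":0.045},{"turn":[0,0,0],"linear":[0,0,0],"gripper":0.045}]' | head -1; python3 plan.py
```

```text
time: 14.58
now [538.5  -4.2  37.1] closing 60.7 F [-0.2 -3.  -2.8] M [-0.34  0.04 -0.01] open 55.2 ff 30.0 t 14.58 q6 -1.28
time: 14.83
now [538.8  -4.3  34.6] closing 60.7 F [-0.5 -3.1 -3.1] M [-0.41  0.02  0.05] open 54.9 ff 30.0 t 14.83 q6 -1.28
```

```bash
python3 -m jog '[{"turn":[0,0,0],"linear":[0,0,0.001],"gripper":0.045},{"turn":[0,0,0],"linear":[0,0,0.001],"gripper":0.045},{"turn":[0,0,0],"linear":[0,0,0],"gripper":0.045}]' | head -1; python3 plan.py
```

```text
time: 15.08
now [538.9  -4.3  33.7] closing 60.7 F [-4.9 -1.6 10.4] M [-0.34  0.72  0.01] open 55.2 ff 30.0 t 15.08 q6 -1.28
```

It's home: 10 N upward at TCP 33.7. I'll release and lift away, and measure the washer's tab by saturation.

```bash
python3 -m jog '[{"turn":[0,0,0],"linear":[0,0,0],"gripper":0.075},{"turn":[0,0,0],"linear":[0,0,0],"gripper":0.075},{"turn":[0,0,0],"linear":[0,0,0],"gripper":0.075},{"turn":[0,0,0],"linear":[0,0,0],"gripper":0.075},{"turn":[0,0,0],"linear":[0,0,-0.015],"gripper":0.075},{"turn":[0,0,0],"linear":[0,0,-0.025],"gripper":0.075},{"turn":[0,0,0],"linear":[0,0,-0.025],"gripper":0.075},{"turn":[0,0,0],"linear":[0,0,-0.02],"gripper":0.088}]' | head -5
python3 - <<'E'
from m import *
t1=np.load("t1.npy"); s1=np.load("s1.npy")
def sat(i): s=cv2.cvtColor(i,cv2.COLOR_RGB2HSV)[...,1]; return cv2.merge([s,s,s])
for nm,im,g in (("top",t1,(337,241)),("scene",s1,(326,262))):
    c,ax,P=ring(im,nm,g,8); print(nm,c.round(1),np.round(ax,1))
    for r in (10,12,14): print(r,prof(sat(im),nm,c,8,(r,),36).round(0).astype(int))
for c in ((627.5,-194.5),): 
  for r in(10,12,14): print("big",r,prof(sat(t1),"top",c,28,(r,),36).round(0).astype(int))
E
```

```text
time: 15.75
position: [539.0, -4.1, 119.3]
orientation: [0.253, 0.967, 0.0, 0.0]
contact_force: [0.2, -0.7, 0.9]
opening: 79.8
top [ 422.5 -196.4] [64.1 64.3]
10 [56 52 57 66 76 84 83 85 84 84 83 83 83 85 83 84 84 85 85 85 86 87 85 86
 85 84 85 86 87 88 87 87 85 83 75 66]
12 [38 34 41 55 68 73 77 76 75 74 73 73 74 73 77 73 74 77 79 79 77 77 80 77
 78 79 77 77 79 82 80 78 79 75 66 52]
14 [23 19 26 44 53 61 60 60 61 61 59 56 55 58 57 59 58 59 60 61 61 62 61 63
 60 58 58 56 57 60 64 62 62 60 55 38]
scene [ 419.8 -197.3] [61.5 65.2]
10 [45 46 58 69 80 84 89 95 97 96 98 98 99 97 93 92 89 90 90 89 87 87 90 92
 92 93 95 99 98 99 99 97 93 83 68 49]
12 [34 32 44 57 70 74 77 83 89 90 93 94 93 90 87 81 76 77 78 73 72 74 78 79
 82 87 86 91 95 97 97 98 89 79 71 46]
14 [24 24 33 42 49 56 61 66 71 70 74 81 82 76 69 65 60 57 57 56 57 60 65 64
 64 68 70 72 78 84 84 80 72 68 55 38]
big 10 [76 76 76 77 79 78 77 69 56 44 32 31 36 50 65 77 78 80 82 83 84 84 82 80
 81 81 81 81 79 77 74 74 73 71 73 74]
big 12 [48 52 55 60 58 63 60 59 44 30 15 13 20 38 52 61 66 69 70 71 72 70 69 68
 68 63 62 59 57 58 57 54 50 51 50 48]
big 14 [21 23 23 28 33 37 41 37 29 18  7  6  7 22 35 43 45 45 46 48 50 52 49 48
 42 39 39 36 32 28 28 27 25 24 20 20]
```

The tab is at about 7° and the keyway at about 231°, so the washer must turn by -136°. Picking at closing 60.7° and placing at -75° needs no turn beforehand.

```bash
python3 plan.py 422 -196.5 3 60.7
```

```text
now [539.   -4.1 119.3] closing 60.7 F [ 0.2 -0.7  0.9] M [-0.02  0.02  0.01] open 79.8 ff 0.0 t 15.75 q6 -1.28
tool shift mm (current axes) [   7.8 -225.   116.3] turn z rad -0.0
if turned first [   7.9 -225.   116.3]
```

```bash
python3 -m jog '[{"turn":[0,0,0],"linear":[0.0011,-0.0322,0],"gripper":0.088},{"turn":[0,0,0],"linear":[0.0011,-0.0322,0],"gripper":0.088},{"turn":[0,0,0],"linear":[0.0011,-0.0322,0],"gripper":0.088},{"turn":[0,0,0],"linear":[0.0011,-0.0322,0],"gripper":0.088},{"turn":[0,0,0],"linear":[0.0011,-0.0322,0],"gripper":0.088},{"turn":[0,0,0],"linear":[0.0011,-0.0322,0],"gripper":0.088},{"turn":[0,0,0],"linear":[0.0011,-0.0318,0.01],"gripper":0.088},{"turn":[0,0,0],"linear":[0,0,0.035],"gripper":0.088},{"turn":[0,0,0],"linear":[0,0,0.035],"gripper":0.088},{"turn":[0,0,0],"linear":[0,0,0.015],"gripper":0.088}]'|head -1;  python3 -m jog '[{"turn":[0,0,0],"linear":[0,0,0],"gripper":0.088},{"turn":[0,0,0],"linear":[0,0,0],"gripper":0.088}]' | head -1; python3 plan.py 422 -196.5 2 60.7
```

```text
time: 16.58
time: 16.75
now [ 421.9 -196.5   22.7] closing 60.7 F [ 0.3 -0.4  0.2] M [0.04 0.01 0.05] open 87.8 ff 0.0 t 16.75 q6 -1.75
tool shift mm (current axes) [-0.1  0.1 20.7] turn z rad -0.0
if turned first [-0.1  0.1 20.7]
```

```bash
python3 -m jog '[{"turn":[0,0,0],"linear":[0,0,0.012],"gripper":0.088},{"turn":[0,0,0],"linear":[0,0,0.007],"gripper":0.088},{"turn":[0,0,0],"linear":[0,0,0.001],"gripper":0.055},{"turn":[0,0,0],"linear":[0,0,0],"gripper":0.055},{"turn":[0,0,0],"linear":[0,0,0],"gripper":0.055},{"turn":[0,0,0],"linear":[0,0,0],"gripper":0.055},{"turn":[0,0,0],"linear":[0,0,0],"gripper":0.055},{"turn":[0,0,0],"linear":[0,0,0],"gripper":0.055},{"turn":[0,0,0],"linear":[0,0,0],"gripper":0.055},{"turn":[0,0,0],"linear":[0,0,0],"gripper":0.055}]'|head -1; python3 plan.py 422 -196.5 2 60.7
```

```text
time: 17.58
now [ 422.2 -196.8    3.3] closing 60.7 F [-0.1  0.7  5.4] M [ 0.23  0.01 -0.02] open 62.5 ff 30.0 t 17.58 q6 -1.75
tool shift mm (current axes) [0.3 0.2 1.3] turn z rad -0.0
if turned first [0.3 0.2 1.3]
```

```bash
python3 -m jog '[{"turn":[0,0,0],"linear":[0,0,-0.01],"gripper":0.055},{"turn":[0,0,0],"linear":[0,0,-0.025],"gripper":0.055},{"turn":[0,0,0],"linear":[0,0,-0.03],"gripper":0.055},{"turn":[0,0,0],"linear":[0,0,-0.03],"gripper":0.055},{"turn":[0,0,0],"linear":[0,0,-0.02],"gripper":0.055}]'|head -1; python3 -m jog '[{"turn":[0,0,0.1185],"linear":[0,0,0],"gripper":0.055},{"turn":[0,0,0.1185],"linear":[0,0,0],"gripper":0.055},{"turn":[0,0,0.1185],"linear":[0,0,0],"gripper":0.055},{"turn":[0,0,0.1185],"linear":[0,0,0],"gripper":0.055},{"turn":[0,0,0.1185],"linear":[0,0,0],"gripper":0.055},{"turn":[0,0,0.1185],"linear":[0,0,0],"gripper":0.055},{"turn":[0,0,0.1185],"linear":[0,0,0],"gripper":0.055},{"turn":[0,0,0.1185],"linear":[0,0,0],"gripper":0.055},{"turn":[0,0,0.1185],"linear":[0,0,0],"gripper":0.055},{"turn":[0,0,0.1185],"linear":[0,0,0],"gripper":0.055}]'|head -1; python3 -m jog '[{"turn":[0,0,0.1185],"linear":[0,0,0],"gripper":0.055},{"turn":[0,0,0.1185],"linear":[0,0,0],"gripper":0.055},{"turn":[0,0,0.1185],"linear":[0,0,0],"gripper":0.055},{"turn":[0,0,0.1185],"linear":[0,0,0],"gripper":0.055},{"turn":[0,0,0.1185],"linear":[0,0,0],"gripper":0.055},{"turn":[0,0,0.1185],"linear":[0,0,0],"gripper":0.055},{"turn":[0,0,0.1185],"linear":[0,0,0],"gripper":0.055},{"turn":[0,0,0.1185],"linear":[0,0,0],"gripper":0.055},{"turn":[0,0,0.1185],"linear":[0,0,0],"gripper":0.055},{"turn":[0,0,0.1185],"linear":[0,0,0],"gripper":0.055}]'|head -1; python3 plan.py 538.6 -5 115 -75.3
python3 - <<'E'
from m import *
a=np.mean([viewer.get_image("top")[0].astype(float) for _ in range(2)],0).astype(np.uint8)
g=cv2.cvtColor(a,cv2.COLOR_RGB2HSV)[...,1]; s=cv2.merge([g,g,g])
for z,r in ((28,20),(56,14),(56,15.5)):
    print(z,r,prof(a,"top",(538.5,-5),z,(r,),36).round(0).astype(int))
i=cv2.resize(a[185:220,255:290],None,fx=13,fy=13,interpolation=cv2.INTER_CUBIC); cv2.imwrite("pics/z6.png",cv2.convertScaleAbs(i,alpha=1.6,beta=-90)[:,:,::-1])
E
```

```text
time: 18.0
time: 18.83
time: 19.67
now [ 421.7 -196.5  118.2] closing -75.4 F [-0.2  0.6 -1.5] M [-0.08  0.13  0.02] open 62.1 ff 30.0 t 19.67 q6 0.63
tool shift mm (current axes) [ 161.3 -156.     3.2] turn z rad -0.003
if turned first [ 161.7 -155.6    3.2]
28 20 [138 132 127 129 131 133 133 137 141 147 151 152 149 144 144 145 148 150
 151 151 151 151 155 154 152 147 142 141 143 146 148 147 147 146 144 142]
56 14 [136 131 125 121 123 123 122 117 119 124 132 132 134 128 123 115 115 113
 113 113 118 127 140 147 137 125 118 123 128 134 140 145 148 147 145 140]
56 15.5 [132 128 125 120 119 120 118 119 120 126 137 140 136 132 122 120 118 119
 121 122 127 137 146 151 143 130 125 129 133 136 141 145 147 146 143 137]
```

View pics/z6.png

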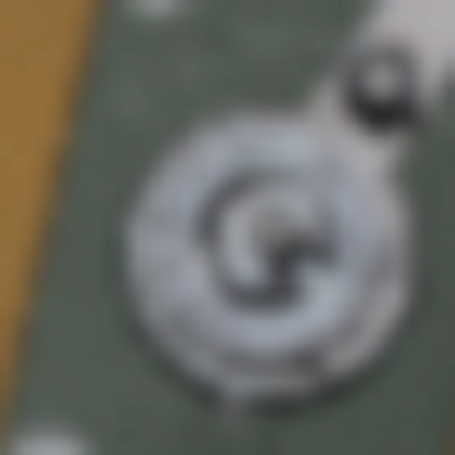

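The large roll sits home, its key in the slot at about 229°. Now I'll carry the washer over.

```bash
python3 -m jog '[{"turn":[0,0,0],"linear":[0.0269,-0.026,0],"gripper":0.055},{"turn":[0,0,0],"linear":[0.0269,-0.026,0],"gripper":0.055},{"turn":[0,0,0],"linear":[0.0269,-0.026,0],"gripper":0.055},{"turn":[0,0,0],"linear":[0.0269,-0.026,0],"gripper":0.055},{"turn":[0,0,0],"linear":[0.0269,-0.026,0],"gripper":0.055},{"turn":[0,0,0],"linear":[0.0269,-0.026,0],"gripper":0.055},{"turn":[0,0,0],"linear":[0,0,0.015],"gripper":0.055},{"turn":[0,0,0],"linear":[0,0,0.01],"gripper":0.055},{"turn":[0,0,0],"linear":[0,0,0],"gripper":0.055},{"turn":[0,0,0],"linear":[0,0,0],"gripper":0.055}]'|head -1; python3 plan.py 538.6 -5 72 -75.3
```

```text
time: 20.6
now [537.1  -5.1  92.5] closing -75.1 F [-0.4 -0.7 -1.4] M [ 0.03  0.19 -0.02] open 62.4 ff 30.0 t 20.6 q6 1.08
tool shift mm (current axes) [ 1.5  0.3 20.5] turn z rad 0.004
if turned first [ 1.5  0.3 20.5]
```

```bash
python3 -m jog '[{"turn":[0,0,0.004],"linear":[0.0013,0.0003,0.01],"gripper":0.055},{"turn":[0,0,0],"linear":[0,0,0.007],"gripper":0.055},{"turn":[0,0,0],"linear":[0,0,0.002],"gripper":0.055},{"turn":[0,0,0],"linear":[0,0,0],"gripper":0.055}]'|head -1; python3 plan.py 538.6 -5 72 -75.3;  python3 -m jog '[{"turn":[0,0,0],"linear":[0,0,0.002],"gripper":0.055},{"turn":[0,0,0],"linear":[0,0,0.002],"gripper":0.055},{"turn":[0,0,0],"linear":[0,0,0.001],"gripper":0.055},{"turn":[0,0,0],"linear":[0,0,0],"gripper":0.055}]'|head -1; python3 plan.py
```

```text
time: 20.93
now [538.7  -4.7  73. ] closing -75.4 F [ 0.4 -0.2 -1.5] M [-0.02  0.14 -0.03] open 62.4 ff 30.0 t 20.93 q6 1.09
tool shift mm (current axes) [-0.1  0.3  1. ] turn z rad -0.001
if turned first [-0.1  0.3  1. ]
time: 21.27
now [539.1  -4.3  68.6] closing -75.3 F [-0.3  0.7 -1.1] M [ 0.03  0.15 -0.01] open 62.6 ff 30.0 t 21.27 q6 1.09
```

```bash
python3 -m jog '[{"turn":[0,0,0],"linear":[0,0,0.002],"gripper":0.055},{"turn":[0,0,0],"linear":[0,0,0.002],"gripper":0.055},{"turn":[0,0,0],"linear":[0,0,0],"gripper":0.055}]'|head -1; python3 plan.py;  python3 -m jog '[{"turn":[0,0,0],"linear":[0,0,0.0015],"gripper":0.055},{"turn":[0,0,0],"linear":[0,0,0.0015],"gripper":0.055},{"turn":[0,0,0],"linear":[0,0,0],"gripper":0.055}]'|head -1; python3 plan.py
```

```text
time: 21.52
now [539.   -4.4  64.4] closing -75.3 F [-0.9 -0.5 -1.5] M [-0.1   0.1  -0.03] open 62.4 ff 30.0 t 21.52 q6 1.09
time: 21.77
now [539.   -4.4  61.4] closing -75.3 F [-0.4 -0.4 -1.3] M [-0.08  0.16  0.05] open 62.2 ff 30.0 t 21.77 q6 1.09
```

```bash
python3 -m jog '[{"turn":[0,0,0],"linear":[0,0,0.001],"gripper":0.055},{"turn":[0,0,0],"linear":[0,0,0.001],"gripper":0.055},{"turn":[0,0,0],"linear":[0,0,0],"gripper":0.055}]'|head -1; python3 plan.py;  python3 -m jog '[{"turn":[0,0,0],"linear":[0,0,0.001],"gripper":0.055},{"turn":[0,0,0],"linear":[0,0,0],"gripper":0.055}]'|head -1; python3 plan.py
```

```text
time: 22.02
now [539.1  -4.4  59.6] closing -75.3 F [ 0.  -1.  -1.2] M [-0.04  0.16 -0.03] open 62.3 ff 30.0 t 22.02 q6 1.09
time: 22.18
now [539.2  -4.4  59.3] closing -75.3 F [-3.2  0.1  5.2] M [-0.03  0.56 -0.02] open 62.5 ff 30.0 t 22.18 q6 1.09
```

Contact comes at TCP 59.3, as expected for the washer lying on the roll. I'll release, lift, move aside and check.

```bash
python3 -m jog '[{"turn":[0,0,0],"linear":[0,0,0],"gripper":0.082},{"turn":[0,0,0],"linear":[0,0,0],"gripper":0.082},{"turn":[0,0,0],"linear":[0,0,0],"gripper":0.082},{"turn":[0,0,0],"linear":[0,0,0],"gripper":0.082},{"turn":[0,0,0],"linear":[0,0,-0.015],"gripper":0.082},{"turn":[0,0,0],"linear":[0,0,-0.025],"gripper":0.082},{"turn":[0,0,0],"linear":[0,0,-0.03],"gripper":0.082},{"turn":[0,0,0],"linear":[0,0,-0.03],"gripper":0.082}]'|head -2; python3 -m jog '[{"turn":[0,0,0],"linear":[0,0.035,-0.01],"gripper":0.082},{"turn":[0,0,0],"linear":[0,0.035,0],"gripper":0.082},{"turn":[0,0,0],"linear":[0,0.035,0],"gripper":0.082},{"turn":[0,0,0],"linear":[0,0.035,0],"gripper":0.082},{"turn":[0,0,0],"linear":[0,0.035,0],"gripper":0.082},{"turn":[0,0,0],"linear":[0,0.035,0],"gripper":0.082},{"turn":[0,0,0],"linear":[0,0,0],"gripper":0.082}]'
python3 - <<'E'
from h import *
a=crop("top",(215,160,305,240),4,"pics/x.png",3); b=crop("scene",(245,180,335,260),4,"pics/y.png",3)
i=cv2.resize(a[175:225,210:300],None,fx=8,fy=8,interpolation=cv2.INTER_CUBIC); j=cv2.resize(b[185:222,245:335],None,fx=8,fy=8,interpolation=cv2.INTER_CUBIC)
o=np.vstack([i[:300],j]); print(o.shape); cv2.imwrite("pics/f.png",cv2.convertScaleAbs(o,alpha=1.4,beta=-50)[:,:,::-1])
E
```

```text
time: 22.85
position: [538.7, -4.3, 159.6]
time: 23.43
position: [592.5, -213.1, 168.0]
orientation: [0.992, 0.125, 0.0, 0.001]
contact_force: [-0.9, -0.4, -0.0]
opening: 81.7
finger_force: 0.0
(596, 720, 3)
```

View pics/f.png

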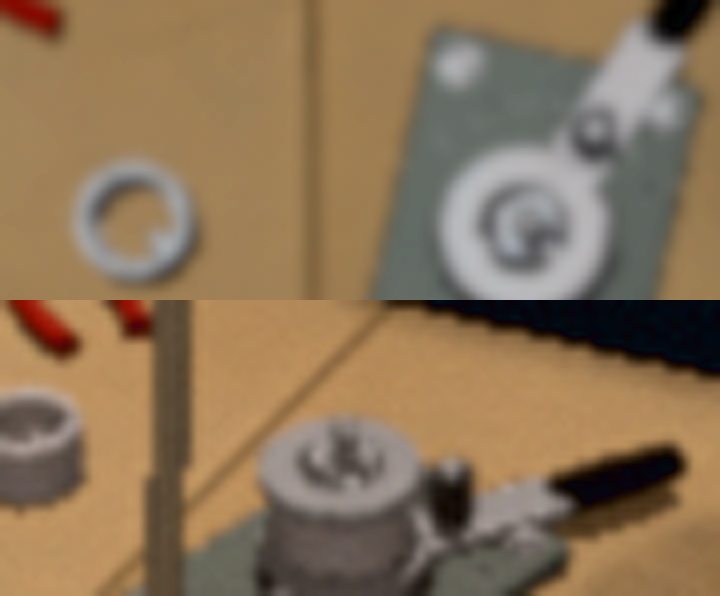

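The washer lies flat on the large roll at crop (525,225) in the top half, with its tab in the slot. The small roll lies flat on the table at (133,220), and the swing arm has not moved.

```bash
python3 -c "
from workcell import ticket
print(ticket.finish_job())"
```

```text
the job is handed in; nothing more can be done
None
```

The bender is changed over and the job handed in at about 24 s: the large roll is keyed and home on the flange, the washer lies flat on it with its tab in the keyway, and the small roll lies flat on the table to the left of the bender.

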